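Shuttle the housing out and hold the sprung guard open

ROBOT

A 6-joint arm with a two-finger parallel gripper is mounted at the origin on a cart in front of the work surface, level with it; the furniture and walls round the work are solid. World frame = base frame: x ahead of the robot, y to its left, z up, the work surface at z = 0. Lengths are in m, angles in rad, forces in N, time in s.
With the tool pointing down it reaches from about 0.375 to 0.925 m from the base axis. Payload 5.7 kg.
Tool frame: the origin (TCP) lies at the very end of the fingers, on their centre line; the grasp point (between the pads) lies 19 mm behind it (ctrl.grip_depth is the distance from the TCP to the grasp point, in m); z points along the fingers, y is the line along which they close (so a half turn about z gives the same grasp; the last joint's range is limited). The gripper opens to 88 mm and grips with 3 to 60 N. Pads are 20 mm wide; open, the fingers measure 115 mm over their backs; the gripper's body (75 mm by 178 mm) begins 61 mm behind the grasp point.
Start: joints at [1.179, 0.359, 1.51, -0, 1.272, -0.115], TCP at [0.164, 0.577, 0.223] pointing down, gripper open.
Joint ranges: [-2.97, 2.97], [-1.01, 2.36], [0.21, 2.38], [-0.96, 4.11], [0.2, 2.71], [-2.98, 2.98]. Speed limits (rad/s): [2.39, 2.39, 3.14, 3.14, 3.14, 3.14].

INTERFACE

Orientations are given as a 3x3 rotation matrix whose columns are the frame's x, y, z axes.
In Python, from station import ctrl gives the robot as it stands.
- The arm moves only by the tool shift_gripper, called after "Call:" as a command line: name --argument value ..., lists and objects as JSON in quotes. Schema: {"type":"object","properties":{"offsets":{"type":"array","items":{"type":"object","properties":{"dx":{"type":"number"},"dy":{"type":"number"},"dz":{"type":"number"},"wx":{"type":"number"},"wy":{"type":"number"},"wz":{"type":"number"}},"additionalProperties":false},"minItems":1,"maxItems":8},"jaw":{"type":"number"},"grip_n":{"type":"number"},"only":{"type":"string"},"quiet":{"type":"boolean"},"lines":{"type":"string"}},"required":["offsets"],"additionalProperties":false}. offsets is a list of rows, 1 to 8 of them, each an object with the fields dx, dy, dz (the shift in units of 50 mm), wx, wy, wz (a rotation vector in units of 0.2 rad); a field left out counts as zero; each row shifts and turns the commanded pose from where the row before left it, along the tool's axes as they then stand; what a row does not reach is not made up. A row lasts 1/12 s, in which the tool goes at most 0.0417 m and 0.125 rad, less where a joint would pass 70% of its speed; a pose out of reach is approached as far as the arm can. jaw is the opening from 0.0 (shut) to 1.0 (fully open), set as the call begins (left out keeps the last). The fingers move at their own pace and stop on an object; grip_n is the grip in N (left out, the last holds). Time passes only in rows, so rows that do not move let the fingers close. The tool returns the time, the measured TCP pose, the force, the opening and the grip force at its end. only (a regular expression) keeps the lines of the reply that match it, lines (a string "A,B") keeps lines A to B, and quiet returns only ok. Input that does not fit is refused with a message, and nothing moves.
- ctrl.get_obs(): the state, without advancing time (a new reading comes with each control period).
- ctrl.grab_frame(name): name is "side" or "top"; returns the picture (400x640x3 uint8, red, green, blue); there is no depth.
- ctrl.calibration(name): a dict with "mtx" (3x3 intrinsics, pixels), "k1" (the pictures are not rectified: a ray, as slopes to the right and down, at radius r is drawn at 1 + k1 r^2 times it, then the intrinsics apply), "position" and "attitude" of the camera in the world. Camera axes: x right, y up, looking along -z (the intrinsics and any distortion apply to the point x, -y, -z); pixel columns grow to the right and rows downward; lengths in m; the calibration is good to about 2 mm. A picture is of the moment at which its call begins. calibration takes no time and is no camera call.
- ctrl.job_done(): hands the job in; it is judged then, once.
The state is a dict: "clock": time; "q": joint angles; "dq": joint speeds; "effort": joint torques, N m; "tcp_pos": TCP position; "tcp_rot": TCP orientation; "force": force on the tool from outside, world axes, zero at the start; "ft_torque": the same for the moment, N m; "finger_gap": opening from 0.0 (shut) to 1.0 (fully open); "finger_force": force on a finger pad.
Only numpy, scipy, OpenCV 4.12 (cv2) and the standard library are available. Lean on these libraries where they do the work, as an engineer would, in place of code of your own. Each camera call takes 0.05 s, during which the arm holds its last target. There are 200 camera calls.

TASK

The leak test is over and a colleague wants to take the port housing out of the test station. First, with the yellow guard still shut, slide the carriage by its red knob from under the seal head to the right, fully home against its stop; then lift the spring-closed guard by its bar handle to about 60 degrees from shut and keep holding it there, because nothing else keeps it open. The job finishes while you are still holding the guard still at that angle, with the carriage still at its stop and the tub, bottle and label roll beside the station left undisturbed.

Things in the scene. Friction and masses are not known exactly. Their poses are not given: they have to be found in the camera images.
- station: leak-test station fixed to the bench; base plate x -75..78, y -165..150 mm from its origin (on the bench under the plate), top 20 mm up. x to its rear, y to its left, z up; the robot faces its front. White C-frame with seal head at left rear (x -22..78, y 29..81 mm, 261 mm high); yellow-framed clear guard on the right. Housing clamped on the carriage
- carriage (a joint): carriage, 84 x 84 mm plate on two guide rods. 0 m = test position under the seal head, at the left; grows to 0.130 m as it slides right (station -y) to its rubber stop. Friction about 2.5 N; stays where it is left
- carriage_knob (a point): grip point in the carriage's red upright knob, 23 mm across: on its axis, 86 mm above the bench, 15 mm below its top (full width from 68 to 96 mm up). Station frame: x -122, y 105 mm minus carriage value. Clear for 40 mm round it, but with the carriage at its stop the guard's bar handle begins 16 mm further right and 22 mm further back (bar top 104 mm up)
- guard (a joint): guard: yellow frame, clear pane 108 mm deep, 140 mm wide, 42 mm skirt down its front. 0 rad = shut, level; grows as the front rises about the rear hinge, to 1.75; 60 degrees = 1.047. Weight and a closing spring shut it from any angle when let go: about 4 N up at the handle starts it, about 6 N across the handle arm holds it at 60 degrees
- guard_handle (a point): middle of the guard's black bar handle: round bar 12 mm thick, 92 mm long, parallel to the hinge (station y), on two standoffs 36 mm either side of its middle; 33 mm free between bar and skirt. Shut: 98 mm above the bench, station frame x -94, y -87 mm. A held bar can turn between the fingers. Axes as the station's when shut, turning with the guard
- guard_hinge (a point): middle of the guard's fixed hinge axis, which runs along station y: station frame x 56, y -87 mm, 108 mm above the bench. At guard angle a the bar's middle lies 150 cos(a) + 10 sin(a) mm in front of it (station -x) and 150 sin(a) - 10 cos(a) mm above it
- swab_tub: white tub with blue lid, 69 mm across, 79 mm high, left of the station; origin at the middle of its underside; leave alone
- glue_bottle: white bottle with yellow spout, 26 mm across, 80 mm high, left of the station; origin at the middle of its underside; leave alone
- label_roll: roll of white labels lying flat, 76 mm across, 41 mm high, right of the station; origin at the middle of its underside; leave alone

How it is judged:
By the outcome, as a careful person would: the job done as asked, in the order asked, and still so for the second after the job is handed in, while the arm keeps its last pose, push and grip.
It also fails if it takes over 45 s, if anything falls off the work surface, if the arm or the gripper's body presses on something with over 40 N, if the wrist force passes 120 N, or if a joint passes its speed limit or range.

## Working session

There is one attempt and no reset: what is moved stays moved. The work goes in short steps, Python scripts to look and compute and a tool call to move; the robot and the scene stay as the last step left them, time stands still between calls to the robot, and variables do not carry over. Pictures are saved under pics/ and viewed, at most 10 in all, crops included, and the job is handed in when it is done.

```bash
mkdir -p pics; ls; python3 - <<'E'
from station import ctrl
import cv2
for n in("side","top"):
    cv2.imwrite(f"pics/{n}0.png",ctrl.grab_frame(n)[:,:,::-1]); print(ctrl.calibration(n))
o=ctrl.get_obs();print(o["tcp_pos"],o["tcp_rot"],o["clock"])
E
```

```text
pics
station.py
{'mtx': array([[453.21437466,   0.        , 314.80202568],
       [  0.        , 453.21437466, 197.09141871],
       [  0.        ,   0.        ,   1.        ]]), 'k1': 0.007685286450699569, 'position': array([0.30753768, 1.08640036, 0.8399478 ]), 'attitude': array([[-0.97798884,  0.11946953, -0.17106976],
       [-0.20758365, -0.64013977,  0.73968244],
       [-0.02113904,  0.75891245,  0.65084947]])}
{'mtx': array([[441.64478693,   0.        , 321.27167394],
       [  0.        , 441.64478693, 200.63630978],
       [  0.        ,   0.        ,   1.        ]]), 'k1': -0.1071829993325092, 'position': array([0.32370011, 0.20672058, 0.97011009]), 'attitude': array([[ 0.08098483,  0.97399747, -0.21159014],
       [-0.99671162,  0.07971786, -0.01452585],
       [ 0.00271937,  0.21207072,  0.97725054]])}
[0.16372098 0.57659612 0.22190109] [[-9.61948290e-01  2.73230848e-01 -6.24919434e-04]
 [ 2.73231498e-01  9.61947118e-01 -1.51324149e-03]
 [ 1.87675194e-04 -1.62640773e-03 -9.99998660e-01]] 0.1
```

View pics/side0.png

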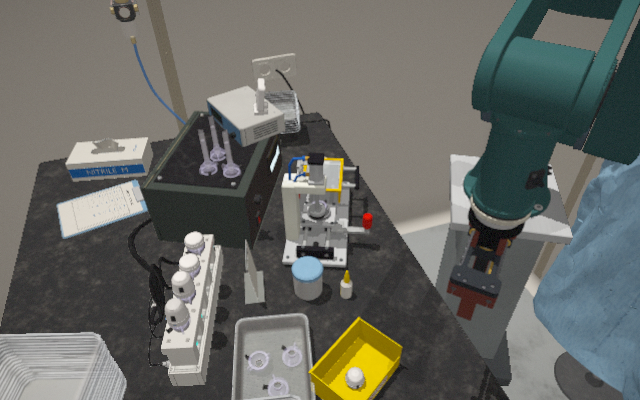

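View pics/top0.png

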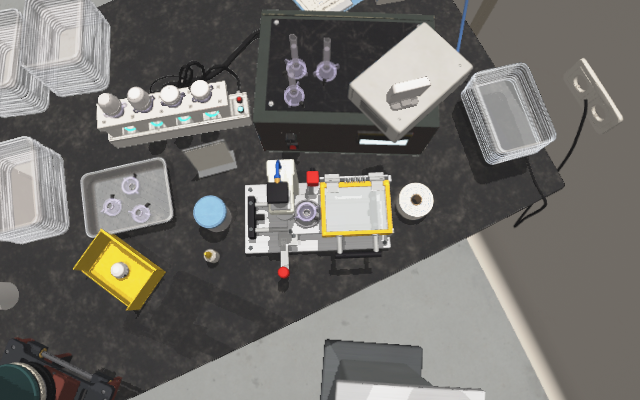

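```bash
cat > h.py <<'E'
import numpy as np, cv2
from station import ctrl
def ray(n,uv):
    c=ctrl.calibration(n);K=c["mtx"]
    d=cv2.undistortPoints(np.array([[uv]],float),K,np.array([c["k1"],0,0,0.]))[0,0]
    v=c["attitude"]@np.array([d[0],-d[1],-1]);return c["position"],v/np.linalg.norm(v)
def plane(n,uv,z):
    p,v=ray(n,uv);return p+v*(z-p[2])/v[2]
def tri(a,b):
    (p,u),(q,v)=ray("top",a),ray("side",b)
    s=np.linalg.lstsq(np.c_[u,-v],q-p,rcond=None)[0]
    x,y=p+s[0]*u,q+s[1]*v;return (x+y)/2,np.linalg.norm(x-y)
def proj(n,P):
    c=ctrl.calibration(n);k=c["attitude"].T@(np.array(P)-c["position"])
    d=np.array([k[0],-k[1]])/-k[2];d*=1+c["k1"]*(d@d);return c["mtx"][:2,:2]@d+c["mtx"][:2,2]
def blobs(m,amin=20):
    n,l,s,c=cv2.connectedComponentsWithStats(m.astype(np.uint8));return [(c[i].round(1),s[i]) for i in range(1,n) if s[i,4]>=amin]
def red(f):
    f=f.astype(int);return (f[...,0]>120)&(f[...,1]<70)&(f[...,2]<70)
E
python3 - <<'E'
from h import *
for n in("top","side"):
    f=cv2.imread(f"pics/{n}0.png")[:,:,::-1]
    print(n,blobs(red(f)))
    h=cv2.cvtColor(f,cv2.COLOR_RGB2HSV);y=(abs(h[...,0].astype(int)-25)<6)&(h[...,1]>150)&(h[...,2]>120)
    print(blobs(y))
    if n=="top":
        m=y.copy();m[:,:300]=0;print(cv2.boxPoints(cv2.minAreaRect(np.argwhere(m)[:,::-1].astype(np.float32))))
        cv2.imwrite("pics/tz.png",cv2.resize(f[150:290,190:440,::-1],None,fx=3.2,fy=3.2,interpolation=cv2.INTER_CUBIC))
    else: cv2.imwrite("pics/sz.png",cv2.resize(f[140:310,260:400,::-1],None,fx=3.5,fy=3.5,interpolation=cv2.INTER_CUBIC))
E
```

```text
top [(array([312.1, 176.9]), array([306, 171,  13,  13, 160], dtype=int32)), (array([282.9, 271.9]), array([278, 267,  11,  11, 101], dtype=int32)), (array([ 58. , 384.2]), array([ 54, 376,   9,  21,  93], dtype=int32))]
[(array([354.5, 183.8]), array([339, 181,  32,   6, 147], dtype=int32)), (array([356.8, 216.9]), array([320, 180,  73,  57, 721], dtype=int32)), (array([120.1, 269.4]), array([  73,  229,   89,   81, 2648], dtype=int32)), (array([207.6, 254.4]), array([205, 252,   6,   6,  30], dtype=int32))]
[[319.76007 182.04277]
 [390.4347  179.60573]
 [392.31    233.98933]
 [321.63538 236.42638]]
side [(array([367., 220.]), array([363, 213,  10,  16, 125], dtype=int32))]
[(array([337.5, 177.1]), array([324, 158,  20,  45, 191], dtype=int32)), (array([304.6, 167.4]), array([303, 165,   4,   7,  20], dtype=int32)), (array([346.3, 276.8]), array([344, 270,   6,  13,  57], dtype=int32)), (array([355.3, 362.3]), array([ 308,  317,   95,   83, 4571], dtype=int32))]
```

View pics/tz.png

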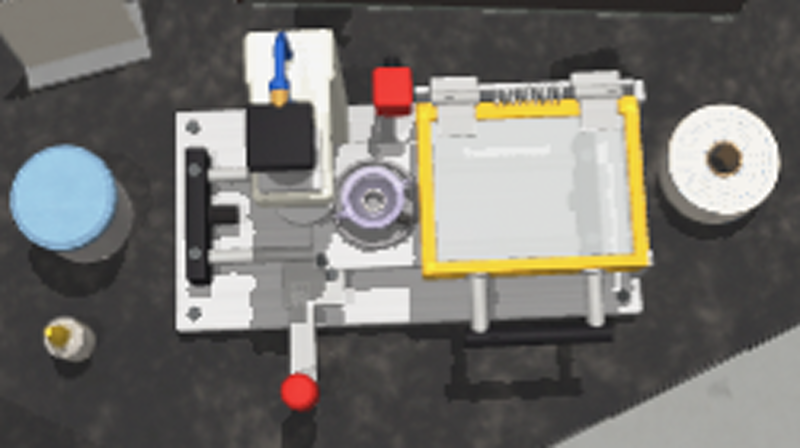

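View pics/sz.png

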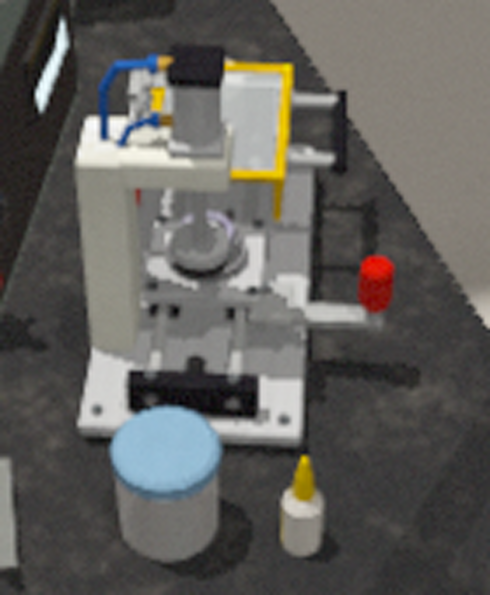

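Top view zoom: plate corners (177,331), (176,113), (641,312); knob (299,392); bar from (466,340) to (612,337). Side zoom: knob (376,283), bar (342,92)–(342,168). The housing sits left of the guard, beside the seal head.

```bash
python3 - <<'E'
from h import *
T=lambda u,v:(u/3.2+190-.35,v/3.2+150-.35)
S=lambda u,v:(u/3.5+260-.35,v/3.5+140-.35)
FL,RL,FR=[plane("top",T(*p),.02) for p in((177,331),(176,113),(641,312))]
print("corners",FL,RL,FR,np.linalg.norm(FL-RL),np.linalg.norm(FL-FR))
e=FL-FR;yaw=np.arctan2(-e[0],e[1]);
e2=RL-FL;print("yaw",yaw,np.arctan2(e2[1],e2[0]))
b1,b2=[plane("top",T(*p),.10) for p in((466,339.5),(612,337))];e=b1-b2;print("bar",b1,b2,np.linalg.norm(e),np.arctan2(-e[0],e[1]))
k=tri((282.9,271.9),(367,220));print("knob tri",k, plane("top",(282.9,271.9),.098))
for yw in(yaw,np.arctan2(-e[0],e[1])):
    R=np.array([[np.cos(yw),-np.sin(yw)],[np.sin(yw),np.cos(yw)]])
    o=[FL[:2]-R@[-.075,.150],RL[:2]-R@[.078,.150],FR[:2]-R@[-.075,-.165],(b1+b2)[:2]/2-R@[-.094,-.087]]
    print(o); O=np.mean(o,0)
    print("knob in st",R.T@(plane("top",(282.9,271.9),.1)[:2]-O),R.T@(k[0][:2]-O))
E
```

```text
corners [0.400713  0.3753787 0.02     ] [0.5510754  0.39364646 0.02      ] [0.43899843 0.06455515 0.02      ] 0.15146802977424748 0.3131725701150333
yaw 0.12255684644454162 0.12089898580750333
bar [0.40381467 0.18322835 0.1       ] [0.41245831 0.09362877 0.1       ] 0.09001553599749144 0.09617205278065233
knob tri (array([0.36490417, 0.28447643, 0.0814435 ]), np.float64(0.0002148932222137933)) [0.36403099 0.28302462 0.098     ]
[array([0.49348799, 0.23567258]), array([0.491998  , 0.23523604]), array([0.49326458, 0.2374863 ]), array([0.49079565, 0.23626752])]
knob in st [-0.12177748  0.06203667] [-0.12062017  0.06353321]
[array([0.48977001, 0.23327364]), array([0.48783942, 0.23684974]), array([0.49780792, 0.23599448]), array([0.49334804, 0.23405278])]
knob in st [-0.12306959  0.0599014 ] [-0.12195217  0.06142795]
```

Units first: shifts go in units of 50 mm and turns go in units of 0.2 rad. So -0.03 m is -0.6, -0.025 m is -0.5, -0.05 rad is -0.25.

```bash
cat >> h.py <<'E'
O=np.array([.4925,.236]);YAW=.121
def st(x,y,z): 
    c,s=np.cos(YAW),np.sin(YAW);return np.array([O[0]+c*x-s*y,O[1]+s*x+c*y,z])
def need(p,yaw):
    """tool-axes shift and rotvec to TCP p, pointing down, tool y at heading yaw"""
    from scipy.spatial.transform import Rotation as Ro
    o=ctrl.get_obs();R=np.array(o["tcp_rot"]);y=np.array([np.cos(yaw),np.sin(yaw),0]);z=np.array([0,0,-1.])
    T=np.c_[np.cross(y,z),y,z];q=o["q"]
    print("shift",(R.T@(p-o["tcp_pos"])).round(4),"rot",Ro.from_matrix(R.T@T).as_rotvec().round(4),"q",np.round(q,2),"F",np.round(o["force"],1))
E
```

Call:
shift_gripper --offsets '[{"dx":-0.6, "dy":-0.5, "wz":-0.25}, {"dx":-0.6, "dy":-0.5, "wz":-0.25}, {"dx":-0.6, "dy":-0.5, "wz":-0.25}, {"dx":-0.6, "dy":-0.5, "wz":-0.25}, {"dx":-0.6, "dy":-0.4, "wz":-0.25}, {"dx":-0.6, "dy":-0.4, "wz":-0.25}, {"dx":-0.4, "dy":-0.4, "wz":-0.25}, {"wz":-0.25}]' --jaw 0.5 --grip_n 20

```text
clock: 0.77
tcp_pos: [0.3431, 0.3895, 0.2224]
tcp_rot: [[-0.993, -0.122, 0.001], [-0.122, 0.993, -0.002], [-0.001, -0.002, -1.0]]
force: [-0.3, 1.0, -0.2]
finger_gap: 0.503
finger_force: 0.0
```

```bash
python3 -c "
from h import *
need(np.array([.3642,.2835,.13]),np.pi/2+YAW)"
```

```text
shift [-0.0079 -0.1076  0.0927] rot [-0.002   0.0012  0.0011] q [ 0.72  0.24  1.68 -0.    1.22 -0.97] F [-0.3  1.  -0.2]
```

Call:
shift_gripper --offsets '[{"dx":-0.04, "dy":-0.54}, {"dx":-0.04, "dy":-0.54}, {"dx":-0.04, "dy":-0.54}, {"dx":-0.04, "dy":-0.53}, {"dz":0.6}, {"dz":0.6}, {"dz":0.5}, {}]'

```text
clock: 1.43
tcp_pos: [0.3576, 0.2848, 0.1338]
tcp_rot: [[-0.992, -0.122, -0.007], [-0.122, 0.992, -0.004], [0.008, -0.003, -1.0]]
force: [-0.5, -0.5, -0.5]
finger_gap: 0.5
finger_force: 0.0
```

```bash
python3 - <<'E'
from h import *
need(np.array([.3642,.2835,.067]),np.pi/2+YAW)
a,b=ctrl.grab_frame("side"),ctrl.grab_frame("top")
print(blobs(red(a)),blobs(red(b)))
c=cv2.resize(a[140:310,260:430,::-1],(500,500));d=cv2.resize(b[190:300,220:330,::-1],(500,500))
cv2.imwrite("pics/k1.png",cv2.resize(np.hstack([c,d]),(800,400)))
E
```

```text
shift [-0.0069 -0.0019  0.0668] rot [-0.0033 -0.0077  0.0015] q [ 0.52  0.27  1.91 -0.    0.97 -1.17] F [-0.5 -0.5 -0.5]
[(array([366.7, 219.8]), array([363, 213,  10,  16, 116], dtype=int32))] [(array([312.2, 176.9]), array([306, 171,  13,  13, 159], dtype=int32))]
```

View pics/k1.png

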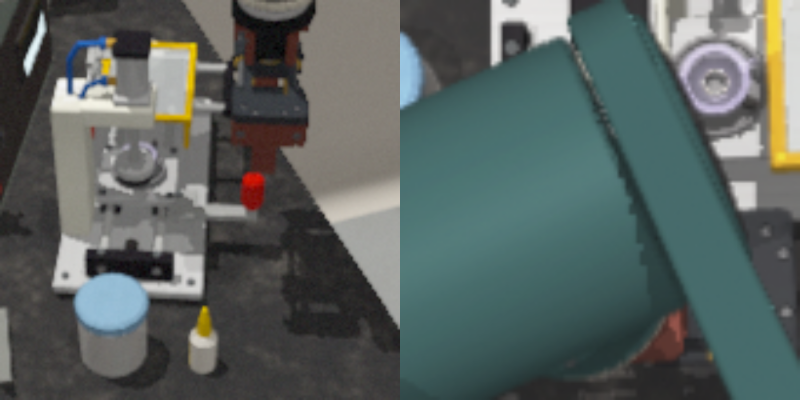

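The side view shows the fingers at crop (262,170), just above the knob at (252,190), and the knob unmoved. I'll descend and close.

Call:
shift_gripper --offsets '[{"dx":-0.08}, {"dx":-0.04, "dy":-0.02, "dz":0.44, "wy":0.04}, {"dz":0.44}, {"dz":0.44}, {}, {}]'

```text
clock: 2.03
tcp_pos: [0.3669, 0.2871, 0.0723]
tcp_rot: [[-0.992, -0.123, -0.008], [-0.123, 0.992, -0.001], [0.008, -0.0, -1.0]]
force: [0.2, 0.2, 0.5]
finger_gap: 0.5
finger_force: 0.0
```

```bash
python3 -c "
from h import *
need(np.array([.3642,.2835,.067]),np.pi/2+YAW)"
```

```text
shift [ 0.0031 -0.0032  0.0053] rot [-0.0001 -0.0081  0.0025] q [ 0.51  0.38  1.95  0.    0.82 -1.18] F [0.2 0.2 0.5]
```

Call:
shift_gripper --offsets '[{}, {}, {}, {}, {}, {}]' --jaw 0 --grip_n 20

```text
clock: 2.53
tcp_pos: [0.3675, 0.287, 0.0728]
tcp_rot: [[-0.992, -0.123, -0.006], [-0.123, 0.992, -0.0], [0.006, 0.0, -1.0]]
force: [0.0, -1.5, 6.6]
finger_gap: 0.253
finger_force: 20.0
```

Call:
shift_gripper --offsets '[{"dy":-0.24}, {"dy":-0.24}, {"dy":-0.24}, {"dy":-0.24}, {"dy":-0.24}, {"dy":-0.24}, {"dy":-0.12}, {"dy":-0.08}]'

```text
clock: 3.2
tcp_pos: [0.3775, 0.2055, 0.0728]
tcp_rot: [[-0.993, -0.122, -0.006], [-0.122, 0.993, 0.001], [0.006, 0.001, -1.0]]
force: [-2.1, 2.4, 9.3]
finger_gap: 0.251
finger_force: 20.0
```

Call:
shift_gripper --offsets '[{"dy":-0.04}, {"dy":-0.04}, {"dy":-0.04}, {"dy":-0.04}, {}, {}]'

```text
clock: 3.7
tcp_pos: [0.3782, 0.1985, 0.0728]
tcp_rot: [[-0.993, -0.122, -0.006], [-0.122, 0.993, 0.001], [0.006, 0.002, -1.0]]
force: [-2.4, 3.3, 8.9]
finger_gap: 0.259
finger_force: 20.0
```

```bash
python3 -c "
from h import *
need(np.append(st(-.122,-.025,0)[:2],.067),np.pi/2+YAW)"
```

```text
shift [ 0.004  -0.0015  0.0058] rot [ 0.0019 -0.0061  0.0012] q [ 0.32  0.34  2.03  0.    0.78 -1.38] F [-2.4  3.3  8.9]
```

Still about 2 mm to go, by force still only friction; push on until it meets the stop.

Call:
shift_gripper --offsets '[{"dy":-0.04}, {"dy":-0.04}, {}]'

```text
clock: 3.95
tcp_pos: [0.3783, 0.1981, 0.0728]
tcp_rot: [[-0.993, -0.117, -0.007], [-0.117, 0.993, 0.008], [0.006, 0.009, -1.0]]
force: [-6.6, 26.4, 5.7]
finger_gap: 0.252
finger_force: 20.0
```

Call:
shift_gripper --offsets '[{"dy":-0.04}, {"dy":-0.02}, {}]'

```text
clock: 4.2
tcp_pos: [0.3784, 0.1974, 0.0728]
tcp_rot: [[-0.993, -0.115, -0.007], [-0.115, 0.993, 0.012], [0.006, 0.013, -1.0]]
force: [-8.9, 38.9, 3.9]
finger_gap: 0.266
finger_force: 20.0
```

At the stop (39 N). Relax most of the push, then open and rise.

Call:
shift_gripper --offsets '[{"dy":0.04}, {"dy":0.04}, {}]'

```text
clock: 4.45
tcp_pos: [0.3782, 0.1982, 0.0727]
tcp_rot: [[-0.993, -0.12, -0.007], [-0.12, 0.993, 0.005], [0.006, 0.006, -1.0]]
force: [-5.1, 17.6, 7.0]
finger_gap: 0.252
finger_force: 20.0
```

Call:
shift_gripper --offsets '[{}, {}, {}]' --jaw 0.5

```text
clock: 4.7
tcp_pos: [0.378, 0.1945, 0.0719]
tcp_rot: [[-0.992, -0.123, -0.007], [-0.123, 0.992, -0.001], [0.008, -0.0, -1.0]]
force: [0.6, -0.3, -0.2]
finger_gap: 0.44
finger_force: 0.0
```

Call:
shift_gripper --offsets '[{"dz":-0.4}, {"dz":-0.6}, {"dz":-0.6}, {"dz":-0.6}, {}]'

```text
clock: 5.12
tcp_pos: [0.3822, 0.1953, 0.1865]
tcp_rot: [[-0.992, -0.123, 0.001], [-0.123, 0.992, 0.001], [-0.001, 0.001, -1.0]]
force: [0.3, 0.1, -0.8]
finger_gap: 0.501
finger_force: 0.0
```

```bash
python3 - <<'E'
from h import *
a,b=ctrl.grab_frame("side"),ctrl.grab_frame("top")
print(blobs(red(a)),blobs(red(b)),proj("side",st(-.122,-.025,.0845)))
for v in(-.022,-.025,-.028):print(v,proj("side",st(-.122,v,.0845)))
need(np.append(st(-.094,-.087,0)[:2],.16),YAW); need(np.append(st(-.094,-.087,0)[:2],.16),YAW+np.pi)
c=cv2.resize(a[140:310,260:430,::-1],(500,500));cv2.imwrite("pics/k2.png",c)
E
```

```text
[(array([366.9, 196.6]), array([363, 190,   9,  15, 107], dtype=int32))] [(array([311.9, 176.9]), array([306, 171,  13,  13, 160], dtype=int32))] [367.60867868 195.39034101]
-0.022 [367.60859672 196.14939473]
-0.025 [367.60867868 195.39034101]
-0.028 [367.60876257 194.63424167]
shift [-0.023  -0.0595  0.0225] rot [-0.0037 -0.0041  1.5727] q [ 0.31  0.16  1.91  0.    1.08 -1.38] F [ 0.  -0.2 -1.3]
shift [-0.023  -0.0595  0.0225] rot [ 0.0041 -0.0037 -1.5689] q [ 0.31  0.16  1.91  0.    1.08 -1.38] F [ 0.  -0.2 -1.3]
```

View pics/k2.png

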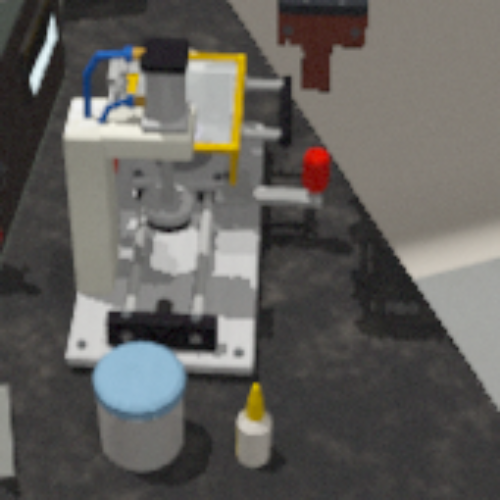

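Call:
shift_gripper --offsets '[{"dx":-0.2, "dy":-0.6}, {"dx":-0.2, "dy":-0.6}, {"wz":0.6}, {"wz":0.6}, {"wz":0.6}, {"wz":0.6}, {"wz":0.6}, {"wz":0.6}]' --jaw 0.45

```text
clock: 5.88
tcp_pos: [0.4046, 0.1369, 0.1797]
tcp_rot: [[-0.823, 0.567, -0.012], [0.567, 0.824, -0.002], [0.008, -0.008, -1.0]]
force: [0.3, -0.0, -0.1]
finger_gap: 0.451
finger_force: 0.0
```

Call:
shift_gripper --offsets '[{"wz":0.6}, {"wz":0.6}, {"wz":0.6}, {"wz":0.6}, {"wz":0.6}, {"wz":0.6}, {"wz":0.6}, {}]'

```text
clock: 6.55
tcp_pos: [0.4047, 0.137, 0.1799]
tcp_rot: [[-0.129, 0.992, -0.011], [0.992, 0.129, -0.002], [-0.0, -0.011, -1.0]]
force: [-0.0, 0.3, -0.3]
finger_gap: 0.446
finger_force: 0.0
```

```bash
python3 - <<'E'
from h import *
need(np.append(st(-.094,-.087,0)[:2],.079),YAW)
a=ctrl.grab_frame("side");b=ctrl.grab_frame("top")
print(blobs(red(a)),blobs(red(b)))
for q in((367,220),(367,196.6)):
    p=plane("side",q,.0845)[:2]-O;c,s=np.cos(YAW),np.sin(YAW);print(c*p[0]+s*p[1],c*p[1]-s*p[0])
c=cv2.resize(a[110:230,300:430,::-1],None,fx=4,fy=4);cv2.imwrite("pics/h1.png",c)
E
```

```text
shift [0.0006 0.0063 0.1008] rot [-0.0115  0.0003  0.0085] q [0.16 0.17 1.91 0.   1.08 0.03] F [-0.   0.3 -0.3]
[(array([367. , 196.5]), array([363, 190,   9,  15, 104], dtype=int32))] [(array([311.7, 176.5]), array([306, 171,  13,  13, 138], dtype=int32)), (array([327.1, 270.4]), array([322, 265,  11,  11,  91], dtype=int32))]
-0.12054484784829772 0.06674353411448253
-0.12045396318986425 -0.02012637649104542
```

View pics/h1.png

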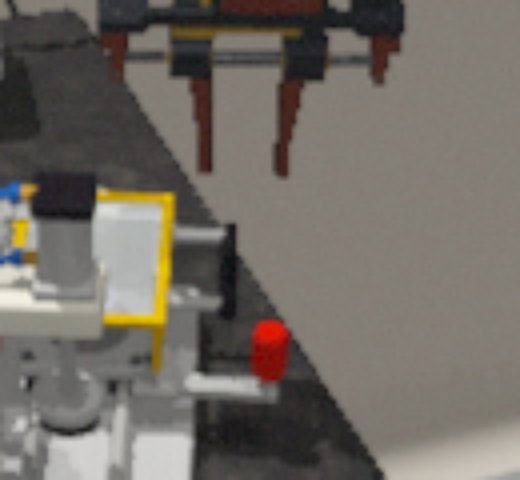

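Side view: fingers (crop 205 and 282) straddle the bar (229,270) along its depth; knob at (270,350), stays put. Descend onto the bar.

Call:
shift_gripper --offsets '[{"dy":0.1}, {"dz":0.4, "wx":-0.055}, {"dz":0.4}, {"dz":0.4}, {}, {}]' --jaw 0.34

```text
clock: 7.15
tcp_pos: [0.4102, 0.1379, 0.1208]
tcp_rot: [[-0.135, 0.991, 0.0], [0.991, 0.135, -0.0], [-0.0, 0.0, -1.0]]
force: [-0.2, -0.5, 0.6]
finger_gap: 0.339
finger_force: 0.0
```

```bash
python3 - <<'E'
from h import *
for z in (.096,.1):
  for q in((282.9,271.9),(327.1,270.4)):
    p=plane("top",q,z)[:2]-O;c,s=np.cos(YAW),np.sin(YAW);print(c*p[0]+s*p[1],c*p[1]-s*p[0])
need(np.append(st(-.0948,-.087,0)[:2],.079),YAW)
a=ctrl.grab_frame("side")
c=cv2.resize(a[110:230,300:430,::-1],None,fx=4,fy=4);cv2.imwrite("pics/h2.png",c)
E
```

```text
-0.12174066203713899 0.06235018729159898
-0.12215541469016243 -0.02447684656957204
-0.1219665338478949 0.06202509990223591
-0.1223793885585066 -0.024404606277360498
shift [ 0.0004 -0.0012  0.0418] rot [0.0001 0.0001 0.0144] q [ 0.16  0.26  1.98 -0.    0.91  0.03] F [-0.2 -0.5  0.6]
```

View pics/h2.png

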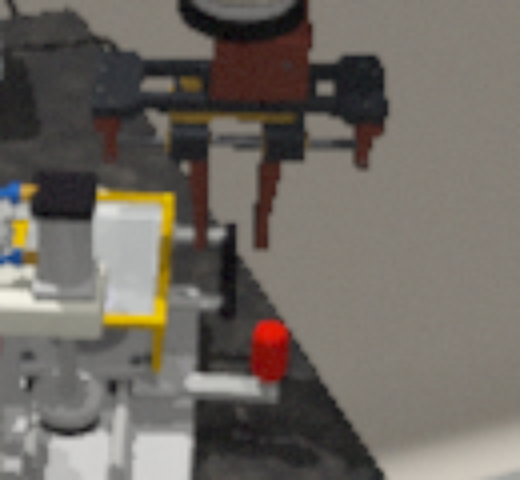

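Fingers straddle the bar symmetrically (200/262 vs bar 229), and top view puts the knob at y −24.4 mm (at stop). Descend and grip.

Call:
shift_gripper --offsets '[{"dy":-0.02, "dz":0.3, "wz":0.07}, {"dz":0.3}, {"dz":0.26}, {}, {}]'

```text
clock: 7.62
tcp_pos: [0.4106, 0.1381, 0.0791]
tcp_rot: [[-0.12, 0.993, 0.003], [0.993, 0.12, 0.0], [0.0, 0.003, -1.0]]
force: [0.3, -0.2, 1.0]
finger_gap: 0.341
finger_force: 0.0
```

Call:
shift_gripper --offsets '[{}, {}, {}, {}]' --jaw 0 --grip_n 35

```text
clock: 7.95
tcp_pos: [0.4106, 0.1381, 0.0791]
tcp_rot: [[-0.12, 0.993, 0.004], [0.993, 0.12, 0.001], [0.0, 0.004, -1.0]]
force: [-0.2, 0.5, 3.6]
finger_gap: 0.13
finger_force: 35.0
```

Call:
shift_gripper --offsets '[{"dz":-0.196}, {"dz":-0.198}, {"dy":0.02, "dz":-0.196}, {"dy":0.03, "dz":-0.194}, {"dy":0.046, "dz":-0.192}, {"dy":0.056, "dz":-0.188}, {"dy":0.07, "dz":-0.184}, {"dy":0.08, "dz":-0.178}]'

```text
clock: 8.62
tcp_pos: [0.4235, 0.1397, 0.1546]
tcp_rot: [[-0.12, 0.993, 0.0], [0.993, 0.12, 0.0], [0.0, 0.0, -1.0]]
force: [1.4, -0.1, -9.0]
finger_gap: 0.126
finger_force: 35.0
```

```bash
python3 - <<'E'
from h import *
need(np.append(st(.056-.1349,-.087,0)[:2],.108+.0663-.019),YAW)
E
```

```text
shift [ 0.0003  0.0012 -0.0007] rot [ 0.0005 -0.0001 -0.001 ] q [0.16 0.22 1.91 0.   1.01 0.04] F [ 1.4 -0.1 -9. ]
```

Call:
shift_gripper --offsets '[{"dy":0.092, "dz":-0.174}, {"dy":0.104, "dz":-0.168}, {"dy":0.114, "dz":-0.16}, {"dy":0.126, "dz":-0.152}, {"dy":0.134, "dz":-0.144}, {"dy":0.142, "dz":-0.134}, {"dy":0.152, "dz":-0.124}, {"dy":0.16, "dz":-0.116}]'

```text
clock: 9.28
tcp_pos: [0.4667, 0.1449, 0.2127]
tcp_rot: [[-0.12, 0.993, -0.015], [0.993, 0.12, -0.002], [-0.0, -0.015, -1.0]]
force: [-23.7, -3.0, 17.6]
finger_gap: 0.129
finger_force: 35.0
```

Call:
shift_gripper --offsets '[{}, {}]'

```text
clock: 9.45
tcp_pos: [0.4682, 0.145, 0.2137]
tcp_rot: [[-0.12, 0.993, -0.011], [0.993, 0.12, -0.002], [-0.0, -0.011, -1.0]]
force: [-20.7, -2.7, 17.7]
finger_gap: 0.123
finger_force: 35.0
```

```bash
python3 - <<'E'
from h import *
need(np.append(st(.056-.0837,-.087,0)[:2],.108+.1249-.019),YAW)
o=ctrl.get_obs();p=o["tcp_pos"]+np.array([0,0,.019]);h=st(.056,-.087,.108);d=p-h;r=-(d[0]*np.cos(YAW)+d[1]*np.sin(YAW))
print("angle",np.degrees(np.arctan2(d[2],r)+np.arctan2(10,150)),"radius",np.hypot(d[2],r))
a=ctrl.grab_frame("side");b=ctrl.grab_frame("top");print(blobs(red(a)),blobs(red(b)))
c=cv2.resize(a[100:310,260:440,::-1],(480,560));d=cv2.resize(b[150:290,190:440,::-1],(320,180));c=np.hstack([c,np.vstack([d,np.zeros((380,320,3),np.uint8)])])
cv2.imwrite("pics/g.png",c)
E
```

```text
shift [ 0.0004  0.0074 -0.0003] rot [-0.0113  0.0004 -0.0004] q [0.16 0.22 1.74 0.   1.19 0.04] F [-20.7  -2.7  17.7]
angle 57.68388165952051 radius 0.1544270592847771
[(array([367.4, 196.8]), array([364, 190,   8,  15,  87], dtype=int32))] [(array([311.5, 176.6]), array([306, 171,  13,  14, 121], dtype=int32)), (array([327. , 270.2]), array([322, 265,  11,  11,  98], dtype=int32))]
```

View pics/g.png

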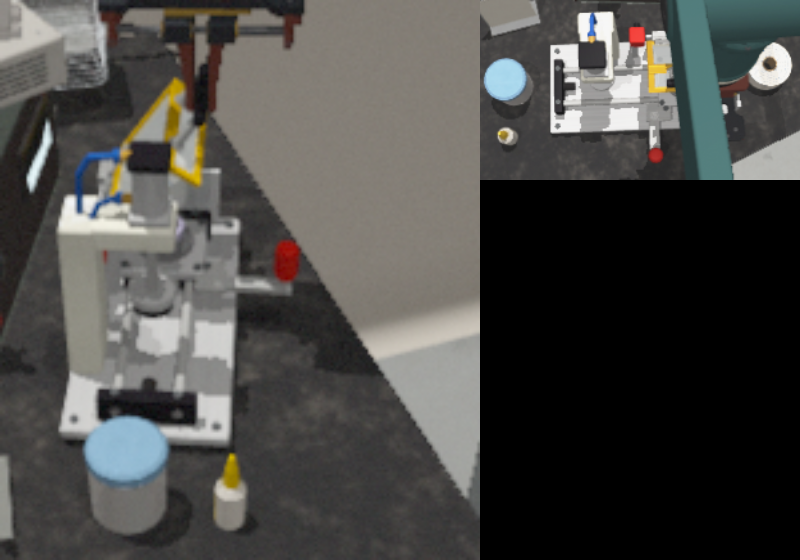

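The guard is up near 60° and the knob is unmoved (side 367,197), but 27 N outward with the tip nudged forward suggests the rear fingertip touches the skirt. Tilt the tool with the guard, about the bar, to free it.

Call:
shift_gripper --offsets '[{"dy":-0.022, "wx":0.3}, {"dy":-0.022, "wx":0.3}, {"dy":-0.022, "wx":0.3}, {"dy":-0.022, "wx":0.3}, {"dy":-0.022, "wx":0.3}, {"dy":-0.022, "wx":0.3}, {}, {}]'

```text
clock: 10.22
tcp_pos: [0.4652, 0.1448, 0.2148]
tcp_rot: [[-0.12, 0.926, -0.357], [0.993, 0.112, -0.043], [0.0, -0.359, -0.933]]
force: [-10.9, -0.7, 4.0]
finger_gap: 0.127
finger_force: 35.0
```

```bash
cat > ang.py <<'E'
from h import *
o=ctrl.get_obs();R=np.array(o["tcp_rot"]);p=o["tcp_pos"]-.019*R[:,2];h=st(.056,-.087,.108);d=p-h;r=-(d[0]*np.cos(YAW)+d[1]*np.sin(YAW))
print("angle",np.degrees(np.arctan2(d[2],r)+np.arctan2(10,150)),"radius",np.hypot(d[2],r))
t=st(.056-.0837,-.087,.2329);print("grasp pt to 60deg bar, tool axes",(R.T@(t-p)).round(4))
E
python3 ang.py
```

```text
angle 58.793700390374354 radius 0.1520807710468173
grasp pt to 60deg bar, tool axes [ 0.0002  0.0032 -0.0016]
```

Call:
shift_gripper --offsets '[{"dy":0.02, "dz":-0.03}, {"dy":0.02, "dz":-0.03}, {}, {}, {}, {}]'

```text
clock: 10.72
tcp_pos: [0.4682, 0.1452, 0.217]
tcp_rot: [[-0.12, 0.927, -0.355], [0.993, 0.112, -0.043], [0.0, -0.357, -0.934]]
force: [-10.7, -0.6, 0.6]
finger_gap: 0.124
finger_force: 35.0
```

```bash
python3 ang.py
python3 - <<'E'
from h import *
a=ctrl.grab_frame("side");print(blobs(red(a)))
for g in (50,55,60,65):
    t=np.radians(g);r=lambda a_,b_,y:proj("side",st(.056-(a_*np.cos(t)-b_*np.sin(t)),y,.108+a_*np.sin(t)+b_*np.cos(t))).round(1)
    print(g,"bar L end",r(.15,-.01,-.041),"corner",r(.111,0.005,-.017))
c=cv2.resize(a[110:200,290:360,::-1],None,fx=6,fy=6,interpolation=cv2.INTER_CUBIC);cv2.imwrite("pics/g2.png",c)
E
```

```text
angle 60.169201970688995 radius 0.15223124466874244
grasp pt to 60deg bar, tool axes [0.0002 0.0013 0.0015]
[(array([367. , 196.7]), array([363, 190,   9,  15, 103], dtype=int32))]
50 bar L end [339.8 148.2] corner [324.  160.3]
55 bar L end [335.8 145.1] corner [320.7 158.3]
60 bar L end [331.4 142.2] corner [317.2 156.6]
65 bar L end [326.7 139.7] corner [313.5 155.1]
```

View pics/g2.png

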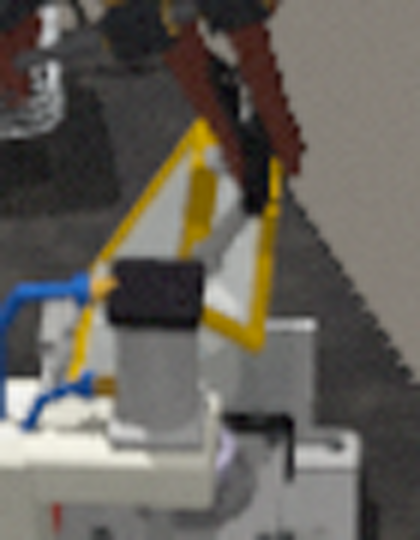

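The bar's left end is at about (333,144) px, matching a guard angle of 58–60°; arm kinematics give 60.2°. The knob hasn't moved. Hold briefly, confirm it's still, and hand in.

Call:
shift_gripper --offsets '[{}, {}, {}, {}, {}, {}]'

```text
clock: 11.27
tcp_pos: [0.4682, 0.1452, 0.217]
tcp_rot: [[-0.12, 0.927, -0.355], [0.993, 0.112, -0.043], [0.0, -0.357, -0.934]]
force: [-9.8, -0.9, 1.2]
finger_gap: 0.127
finger_force: 35.0
```

```bash
python3 ang.py; python3 -c "
from station import ctrl
print(ctrl.job_done())"
```

```text
angle 60.16837082805978 radius 0.15221031206871483
grasp pt to 60deg bar, tool axes [0.0002 0.0012 0.0015]
the job is handed in; nothing more can be done
None
```

I handed the job in at 11.3 s with the carriage at its stop and the arm holding the guard still at about 60° (60.2° from the arm's pose, 58–60° from the side camera); the tub, bottle and label roll weren't touched, and no verdict came back.

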